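# Find the high spot of a charkha wheel

### The job

The wooden charkha wheel on the truing board is out of round. Slide the stiff feeler fully home so that its sprung pin bears on the rim, then turn the wheel slowly by its knob, feel for the highest spot of the rim (it also has a lesser swelling), and leave the wheel standing with that highest spot right at the pin. Be gentle with wheel and feeler, and leave everything else on the bench as it is.

Things in the scene. Friction and masses are not known exactly. Their poses are not given: they have to be found in the camera images.
- board: truing board with the wheel: plywood base 250 x 375 x 18 mm, fixed. Origin on the wheel's upright axle at table level, z up; the board runs from y = -125 to +250 mm. The wheel lies flat: brown wooden disc 210 mm across, rim top 56 mm above the table; on it a dark face plate 172 mm across (top at 62 mm) with the knob, and a boss and nut in the middle (up to 86 mm)
- gauge: the feeler's fixed steel bed, 52 x 122 mm, on the board at y = +175 mm, so that it lies beyond the rim, in the direction from the board's origin to this one. Origin under the bed, 18 mm above the table, axes as the board's. On it an aluminium block (40 x 50 mm, top 56 mm above the table) slides towards the axle; its sprung steel pin points at the axle
- axle (a point): point on the wheel's axle line, 92 mm above the table, as high as knob_mid. Rim and face plate turn as one, but were glued together in any position: the knob does not tell where the high spot is. The rim is round but for two smooth swellings: the highest spot, 4 mm proud, running out 17 degrees either side of its crest, and a lesser one, 2 mm proud, 12 degrees either side
- rim_point (a point): fixed point where the pin's 10 mm ball nose meets the rim: 105 mm from the axle line towards the feeler, 42 mm above the table. With the block home the pin presses on the round part of the rim with 3 N; over the lesser swelling with up to 7 N, at the crest of the highest spot with 10 N. The wheel stays where it is left near a crest
- knob_mid (a point): middle of the wheel's upright wooden knob, 22 mm across, 67 to 116 mm above the table, 70 mm from the axle line. It spins on its pin: hold it from above and lead it round, the hand keeping its heading. Takes some 2 N along the path on the round rim, about 3 N up the lesser swelling, 5 N up the highest spot; past a crest the wheel eases or pulls ahead. A grip up to 30 N is plenty
- post (a point): middle of the upright brass post on the feeler's block, by which it is pushed: 16 mm across, 60 to 109 mm above the table, this point 88 mm above it. It starts 18 to 30 mm short of home. On feeler, knob and wheel alike the fingers' contact forces, squeeze included, should stay under 80 N in all
- slide (a joint): travel of the feeler's block towards the axle in m: 0 drawn back, 0.030 fully home against its stop. Stiff: friction of about 14 N, and it stays where it is left
- wheel (a joint): turn of the wheel in rad, growing counter-clockwise seen from above, no stop; at 0 the knob lies along the board's +x, at pi/2 it is nearest the feeler. Turn it slowly, always under 3 rad/s
- small_wheel: bystander: loose small grooved wooden disc, 104 mm across, 24 mm high, lying flat; origin under its centre
- sand_block: bystander: loose cork sanding block 105 x 58 x 36 mm; origin under its centre
- wax_jar: bystander: small amber wax jar, 38 mm across, 30 mm high, standing loose on the truing board beside the feeler bed; origin under its centre
- bobbin: bystander: loose wooden bobbin standing upright, 52 mm across, 88 mm high; origin under its centre
- wood_bowl: bystander: loose dark wooden bowl, 160 mm across, 60 mm high; origin under its centre
- copper_bowl: bystander: loose copper bowl, 110 mm across, 45 mm high; origin under its centre
- shoe_last: bystander: loose wooden shoe last, 240 mm long (its x), about 70 mm wide, 85 mm high; origin under its centre
- mallet: bystander: loose wooden mallet lying flat, handle along its x; origin underneath

How it is judged:
By the outcome, as a careful person would: the job done as asked, in the order asked, and still so for the second after the job is handed in, with the robot touching nothing.
It also fails if it takes over 72 s, if anything falls off the work surface, if the arm or the gripper's body presses on something with over 40 N, if the wrist force passes 120 N, or if a joint passes its speed limit or range.

### The arm

A 6-joint arm with a two-finger parallel gripper is mounted at the origin on the work surface. World frame = base frame: x ahead of the robot, y to its left, z up, the work surface at z = 0. Lengths are in m, angles in rad, forces in N, time in s.
With the tool pointing down it reaches from about 0.3 to 0.75 m from the base axis. Payload 8.5 kg.
Tool frame: the origin (TCP) lies at the very end of the fingers, on their centre line; the grasp point (between the pads) lies 19 mm behind it; y points along the fingers, x is the direction in which the jaws open and shut, and the axes are right-handed (so a half turn about y gives the same grasp; the last joint's range is limited). The gripper opens to 88 mm and grips with 3 to 60 N. Pads are 18 mm wide; open, the fingers measure 123 mm over their backs; the gripper's body (75 mm by 187 mm) begins 45 mm behind the grasp point.
Start: joints at [-1.552, 0.381, 1.297, -0, 1.464, -0.215], TCP at [0.127, -0.535, 0.239] pointing down, gripper open.
Joint ranges: [-3.11, 3.11], [-0.89, 2.33], [0.22, 2.48], [-1.42, 4.56], [0.17, 2.85], [-2.88, 2.88]. Speed limits (rad/s): [2.39, 2.39, 3.14, 3.14, 3.14, 3.14].

### API

Orientations are given as a rotation vector (axis times angle).
In Python, from rig import env gives the robot as it stands.
- The arm moves only by the tool drive_tool, never from a script. Its argument "deltas" is a list that holds one entry, the list of rows, each a list of 6 numbers: the shift along the tool's x, y, z in m, then the turn, a rotation vector about the tool's x, y, z in degrees. A call has 1 to 20 rows; each row is the pose to reach, as a shift and turn from the pose commanded when the call began, along the tool's axes at that moment; what a row does not reach only later rows make up. A row lasts 1/10 s, in which the tool goes at most 50 mm and 8.59 degrees, less where a joint would pass 70% of its speed; a pose out of reach is approached as far as the arm can. A call with a gripper value outside its range is refused whole. "claw" is the gripper command: -1 is fully open, 1 is shut, values between are in proportion, set as the call begins (left out, the last holds). The fingers move at their own pace and stop on an object; "grip_force" is the grip in N (left out, the last holds). Time passes only in rows, so rows that repeat a pose let the fingers close. It gives the time, the measured TCP pose, the force and the opening at its end, in the units of the state.
- env.get_state(): the state, without advancing time (a new reading comes with each control period).
- env.snapshot(name): name is "side" or "top" or "wrist"; returns the picture (400x640x3 uint8, blue, green, red); there is no depth.
- env.calibration(name): a dict with "vertical_fov" (degrees; the focal length in pixels is half the picture's height over the tangent of half this angle, whatever the lens; pixels are square), "cx", "cy" (the principal point, pixels), "cam_to_world" (4x4, takes a point from camera to world coordinates). Camera axes: x right, y down, z forward; pixel columns grow to the right and rows downward; lengths in m; the calibration is good to about 2 mm. A picture is of the moment at which its call begins: read the wrist's pose just before it. calibration takes no time and is no camera call; for the wrist camera it gives the pose at the moment of the call.
- env.job_done(): hands the job in, once; it reports no verdict.
Trained networks look in the newest picture that a camera, given by its name, has taken for a name from the list of things; names that differ only in an ending like _2 or _b are one class to them, and where a whole thing is asked for, a point or a joint stands for the part that bears it (a point fixed in the world has none). Each returns a list of dicts, best first, with "confidence" (0 to 1); they miss things now and then, are a little off and sometimes report something else, mostly with a low value. They report only what shows in the picture. A call takes as long as a camera call.
- env.search_frame(thing, camera): "extent" ([left, top, width, height] in pixels, round what is visible of it).
- env.pinpoint(thing, camera): "pixel" ([column, row] in pixels: a listed point, or the origin of a listed thing).
The state is a dict: "time": time; "qpos": joint angles; "dq": joint speeds; "joint_torque": joint torques, N m; "position": TCP position; "ee_rot": TCP orientation; "wrist_force": force on the tool from outside, world axes, zero at the start; "moment": the same for the moment, N m; "grip_width": finger opening in m.
Only numpy, scipy, OpenCV 4.12 (cv2) and the standard library are available. Lean on these libraries where they do the work, as an engineer would, in place of code of your own. Each camera call takes 0.05 s, during which the arm holds its last target.

## Working session

There is one attempt and no reset: what is moved stays moved. The work goes in short steps, Python scripts to look and compute and a tool call to move; the robot and the scene stay as the last step left them, time stands still between calls to the robot, and variables do not carry over. Pictures are saved under pics/ and viewed, and the job is handed in when it is done.

Besides the shell and the picture viewer there is one more tool, called after "Call:" as a command line: name --argument value ..., lists and objects as JSON in quotes. drive_tool: Moves the arm, as the interface text tells. Its arguments: {"type":"object","properties":{"deltas":{"type":"array","items":{"type":"array","items":{"type":"array","items":{"type":"number"}}}},"claw":{"type":"number"},"grip_force":{"type":"number"}},"required":["deltas"]}

```bash
ls; mkdir -p pics; python3 - <<'E'
from rig import env
import cv2
s=env.get_state(); print(s)
for c in ["side","top"]:
    im=env.snapshot(c); cv2.imwrite(f"pics/{c}0.png",im)
    k=env.calibration(c); print(c,k)
    for t in ["board","gauge","axle","rim_point","knob_mid","post","wax_jar"]:
        print(t,env.pinpoint(t,c)[:2])
print(env.get_state()['time'])
E
```

```text
pics
{'time': 0.0, 'qpos': array([-1.55228445e+00,  3.81204046e-01,  1.29825491e+00,  1.57819938e-05,
        1.46359492e+00, -2.15310752e-01]), 'dq': array([-0.00075755, -0.00052693, -0.00117424,  0.00042102,  0.00091081,
        0.00065401]), 'joint_torque': array([-2.96018785e-03, -4.37929845e+01, -2.24553841e+01,  7.12229032e-02,
        3.53271863e-02, -1.08380355e-04]), 'position': array([ 0.12742442, -0.53475003,  0.23813542]), 'ee_rot': array([-1.30959501,  1.03582768, -1.03430029]), 'wrist_force': array([ 0.34143458, -0.14077143,  0.59408195]), 'moment': array([0.00818046, 0.04527569, 0.00620762]), 'grip_width': 0.08830761956896935}
side {'vertical_fov': 49.225296922349735, 'cx': 320.2659690755995, 'cy': 200.5267808686249, 'cam_to_world': array([[-0.8540675 , -0.26721217,  0.44628059,  0.09660884],
       [-0.5196807 ,  0.47524352, -0.70998279,  0.76361388],
       [-0.02237592, -0.83829664, -0.54475505,  0.6846749 ],
       [ 0.        ,  0.        ,  0.        ,  1.        ]])}
board [{'pixel': [330.3, 218.7], 'confidence': 0.95}]
gauge [{'pixel': [314.4, 256.2], 'confiden
[... 562 characters left out ...]
99991823,  0.01242716,  0.00301584, -0.01999932],
       [-0.00450953, -0.12198091, -0.9925222 ,  1.29480806],
       [ 0.        ,  0.        ,  0.        ,  1.        ]])}
board [{'pixel': [328.2, 198.6], 'confidence': 0.9}]
gauge [{'pixel': [273.5, 218.2], 'confidence': 0.86}]
axle [{'pixel': [330.8, 195.2], 'confidence': 0.59}]
rim_point [{'pixel': [297.4, 206.4], 'confidence': 0.59}, {'pixel': [270.3, 187.3], 'confidence': 0.43}]
knob_mid [{'pixel': [320.9, 220.1], 'confidence': 0.6}, {'pixel': [421.0, 245.8], 'confidence': 0.3}]
post [{'pixel': [265.4, 216.4], 'confidence': 0.54}, {'pixel': [331.8, 195.1], 'confidence': 0.38}]
wax_jar [{'pixel': [268.2, 185.3], 'confidence': 0.67}]
0.8
```

View pics/side0.png

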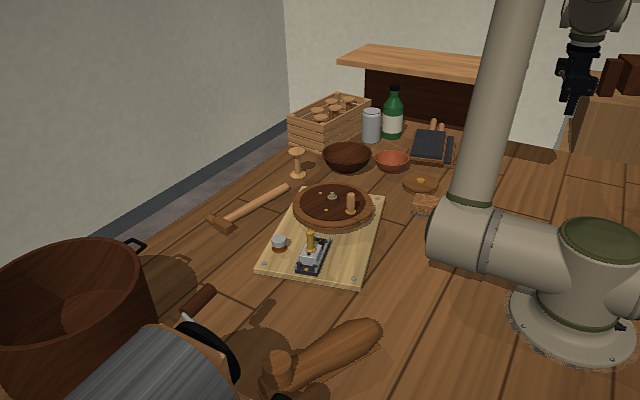

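View pics/top0.png

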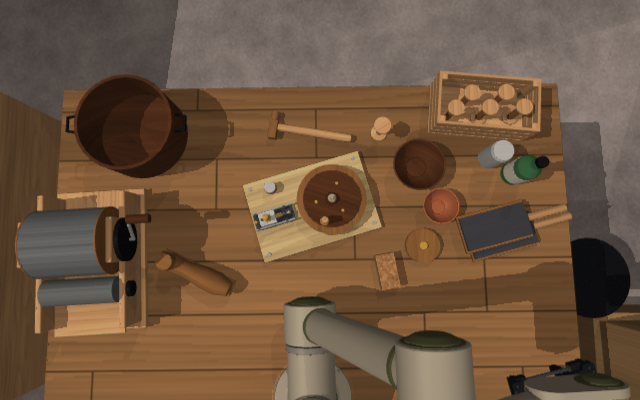

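```bash
cat > h.py <<'E'
import numpy as np
K={'side':dict(f=200/np.tan(np.radians(49.225296922349735/2)),cx=320.266,cy=200.527,T=np.array([[-0.8540675 , -0.26721217,  0.44628059,  0.09660884],[-0.5196807 ,  0.47524352, -0.70998279,  0.76361388],[-0.02237592, -0.83829664, -0.54475505,  0.6846749 ],[0,0,0,1]])),
'top':dict(f=200/np.tan(np.radians(51.27551276146004/2)),cx=315.585,cy=195.83,T=np.array([[-0.01196636, -0.99245465,  0.12202697,  0.43860385],[-0.99991823,  0.01242716,  0.00301584, -0.01999932],[-0.00450953, -0.12198091, -0.9925222 ,  1.29480806],[0,0,0,1]]))}
def ray(c,p):
    k=K[c]; d=np.array([(p[0]-k['cx'])/k['f'],(p[1]-k['cy'])/k['f'],1]); return k['T'][:3,3],k['T'][:3,:3]@d
def atz(c,p,z):
    o,d=ray(c,p); return o+d*(z-o[2])/d[2]
def proj(c,P):
    k=K[c]; q=k['T'][:3,:3].T@(np.asarray(P)-k['T'][:3,3]); return q[:2]/q[2]*k['f']+[k['cx'],k['cy']]
E
python3 - <<'E'
from h import *
D={'board':(0,[330.3,218.7],[328.2,198.6]),'gauge':(.018,[314.4,256.2],[273.5,218.2]),'axle':(.092,[332.1,192.1],[330.8,195.2]),'rim':(.042,[317.1,231.5],[297.4,206.4]),'knob':(.092,[354.9,200.6],[320.9,220.1]),'post':(.088,[310.9,236.9],[265.4,216.4]),'jar':(.018,[278.3,248.1],[268.2,185.3])}
for n,(z,a,b) in D.items(): print(n,atz('side',a,z).round(4),atz('top',b,z).round(4))
E
```

```text
board [ 0.587 -0.065  0.   ] [ 0.5886 -0.0554  0.    ]
gauge [0.5303 0.1061 0.018 ] [0.5281 0.1138 0.018 ]
axle [ 0.5763 -0.0576  0.092 ] [ 0.5878 -0.0606  0.092 ]
rim [0.5578 0.0481 0.042 ] [0.5612 0.0391 0.042 ]
knob [ 0.5069 -0.0507  0.092 ] [ 0.5157 -0.0308  0.092 ]
post [0.5264 0.1231 0.088 ] [0.5287 0.13   0.088 ]
jar [0.6216 0.124  0.018 ] [0.6303 0.1303 0.018 ]
```

```bash
cat >> h.py <<'E'
from scipy.spatial.transform import Rotation as R
def delta(state,tgt,yaw=None):
    """shift in tool axes (m) + rotvec deg; yaw = world angle of tool x for tool-down pose"""
    R0=R.from_rotvec(state['ee_rot']); d=R0.inv().apply(np.asarray(tgt)-state['position'])
    if yaw is None: return d.round(4),np.zeros(3)
    x=np.array([np.cos(yaw),np.sin(yaw),0]);y=np.array([0,0,-1.]);z=np.cross(x,y)
    R1=R.from_matrix(np.c_[x,y,z]); return d.round(4),np.degrees((R0.inv()*R1).as_rotvec()).round(2)
E
python3 - <<'E'
from rig import env
from h import *
s=env.get_state(); M=R.from_rotvec(s['ee_rot']).as_matrix(); print(M.round(3), 'toolx yaw',np.degrees(np.arctan2(M[1,0],M[0,0])))
k=env.calibration('wrist'); T=k['cam_to_world']; print(k['vertical_fov'],k['cx'],k['cy'])
print('cam in tool',(M.T@(T[:3,3]-s['position'])).round(4)); print((M.T@T[:3,:3]).round(3))
for y in (-18.5,18.5,108.5,-71.5):
  print(y,delta(s,[0.52,-0.0,0.33],np.radians(y)))
E
```

```text
[[ 0.232  0.     0.973]
 [-0.973  0.     0.232]
 [-0.    -1.     0.   ]] toolx yaw -76.60305265092487
71.20182051502788 317.8440569015945 196.4041346183922
cam in tool [ 1.000e-04 -1.459e-01  6.580e-02]
[[ 1.    -0.001  0.   ]
 [-0.001 -0.258  0.966]
 [-0.001 -0.966 -0.258]]
-18.5 (array([-0.4295, -0.0912,  0.5058]), array([ -0. , -58.1,  -0. ]))
18.5 (array([-0.4295, -0.0912,  0.5058]), array([ -0. , -95.1,   0. ]))
108.5 (array([-0.4295, -0.0912,  0.5058]), array([  0. , 174.9,  -0. ]))
-71.5 (array([-0.4295, -0.0912,  0.5058]), array([-0. , -5.1, -0. ]))
```

```bash
python3 - <<'E'
from rig import env
from h import *
s=env.get_state()
print(delta(s,[0.58,-0.0,0.27],np.radians(-71.5)))
E
```

```text
(array([-0.4156, -0.0312,  0.5642]), array([-0. , -5.1, -0. ]))
```

Call:
drive_tool --deltas '[[[-0.02,-0.01,0.03,0,0,0],[-0.05,-0.03,0.07,0,-1,0],[-0.08,-0.03,0.11,0,-1,0],[-0.11,-0.03,0.15,0,-2,0],[-0.14,-0.03,0.19,0,-2,0],[-0.17,-0.03,0.23,0,-2,0],[-0.2,-0.03,0.27,0,-3,0],[-0.23,-0.03,0.31,0,-3,0],[-0.26,-0.03,0.35,0,-4,0],[-0.29,-0.03,0.39,0,-4,0],[-0.32,-0.03,0.43,0,-5,0],[-0.35,-0.03,0.47,0,-5,0],[-0.375,-0.03,0.51,0,-5,0],[-0.395,-0.03,0.54,0,-5,0],[-0.41,-0.03,0.56,0,-5.1,0],[-0.4156,-0.031,0.564,0,-5.1,0],[-0.4156,-0.031,0.564,0,-5.1,0]]]' --claw -0.2 --grip_force 20

```text
time: 2.5
position: [0.5797, 0.0004, 0.2697]
ee_rot: [-1.345, 0.968, -0.967]
wrist_force: [-0.0, -1.1, 0.5]
grip_width: 0.0528
```

```bash
python3 - <<'E'
from rig import env
from h import *
import cv2,pickle
s=env.get_state();k=env.calibration('wrist'); im=env.snapshot('wrist'); cv2.imwrite('pics/w1.png',im)
pickle.dump((s,k,im),open('w1.pkl','wb'))
K['wrist']=dict(f=200/np.tan(np.radians(k['vertical_fov']/2)),cx=k['cx'],cy=k['cy'],T=k['cam_to_world'])
print(s['position'],s['qpos'],s['time'],s['grip_width'],s['wrist_force'])
for t,z in [("board",0),("gauge",.018),("axle",.092),("rim_point",.042),("knob_mid",.092),("post",.088),("wax_jar",.018)]:
  for r in env.pinpoint(t,'wrist')[:2]: print(t,r,atz('wrist',r['pixel'],z).round(4))
E
```

```text
[5.79689569e-01 3.65712760e-04 2.69656929e-01] [-2.03405616e-01  4.15095702e-01  1.15244486e+00 -1.64401413e-04
  1.57432739e+00  1.04342018e+00] 2.5 0.052849652525833686 [-0.0127982  -1.09124353  0.45033549]
board {'pixel': [359.1, 179.9], 'confidence': 0.71} [ 0.5814 -0.0654  0.    ]
gauge {'pixel': [241.2, 175.2], 'confidence': 0.82} [0.5364 0.1022 0.018 ]
axle {'pixel': [368.8, 193.9], 'confidence': 0.96} [ 0.5825 -0.0633  0.092 ]
rim_point {'pixel': [282.0, 183.7], 'confidence': 0.89} [0.5491 0.0415 0.042 ]
knob_mid {'pixel': [334.8, 238.0], 'confidence': 0.74} [ 0.516  -0.0436  0.092 ]
knob_mid {'pixel': [545.2, 172.9], 'confidence': 0.27} [ 0.672  -0.2503  0.092 ]
post {'pixel': [201.1, 185.3], 'confidence': 0.76} [0.5278 0.1305 0.088 ]
post {'pixel': [243.3, 112.1], 'confidence': 0.62} [0.6256 0.1037 0.088 ]
wax_jar {'pixel': [539.8, 256.6], 'confidence': 0.63} [ 0.5593 -0.3729  0.018 ]
wax_jar {'pixel': [239.5, 114.9], 'confidence': 0.59} [0.6168 0.1253 0.018 ]
```

View pics/w1.png

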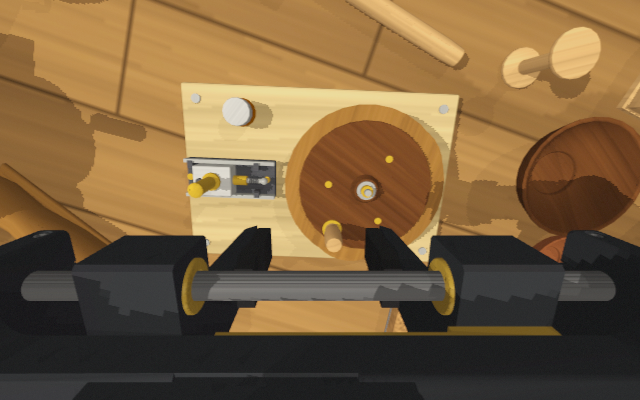

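```bash
python3 - <<'E'
import cv2
im=cv2.imread('pics/w1.png'); c=im[75:265,170:470]; cv2.imwrite('pics/w1c.png',cv2.resize(c,None,fx=2.6,fy=2.6,interpolation=cv2.INTER_CUBIC))
E
```

```text
(no output)
```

View pics/w1c.png

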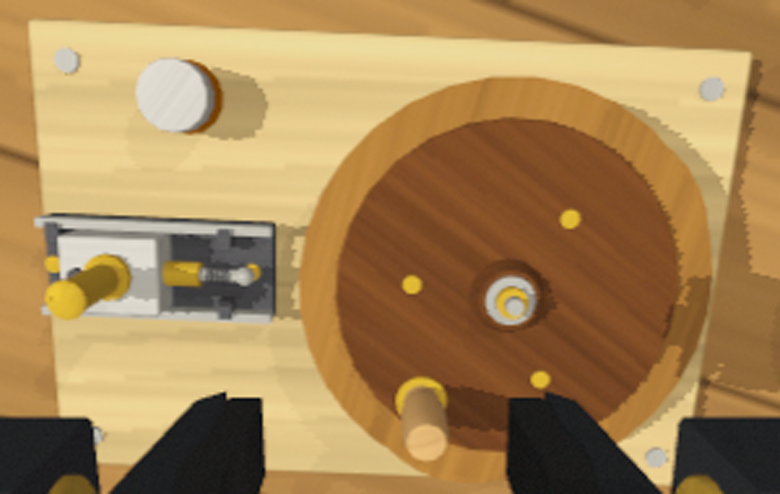

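```bash
python3 - <<'E'
from h import *
import cv2,pickle
s,k,im=pickle.load(open('w1.pkl','rb'))
K['wrist']=dict(f=200/np.tan(np.radians(k['vertical_fov']/2)),cx=k['cx'],cy=k['cy'],T=k['cam_to_world'])
A=atz('wrist',[181.5,83.5],.018);B=atz('wrist',[458.5,95],.018);print(A,B,np.linalg.norm(A-B))
y=(A-B)/np.linalg.norm(A-B); x=np.array([y[1],-y[0],0]); yaw=np.degrees(np.arctan2(x[1],x[0])); print('yaw',yaw,'axle', (B+y*.125-x*.125))
# polar unwrap
c=np.array([.5815,-.0635]); 
th=np.radians(np.arange(0,360,1.)); r=np.arange(.07,.125,.0005)
P=np.array([[proj('wrist',[c[0]+q*np.cos(t),c[1]+q*np.sin(t),.056]) for q in r] for t in th],np.float32)
u=cv2.remap(im,P[...,0],P[...,1],cv2.INTER_LINEAR)
cv2.imwrite('pics/polar1.png',cv2.resize(u.transpose(1,0,2)[::-1],None,fx=2,fy=4))
E
```

```text
[0.63126126 0.20839518 0.018     ] [ 0.73517358 -0.14717112  0.018     ] 0.37043914944159456
yaw 16.290715277351882 axle [ 0.58012833 -0.06225368  0.018     ]
```

View pics/polar1.png

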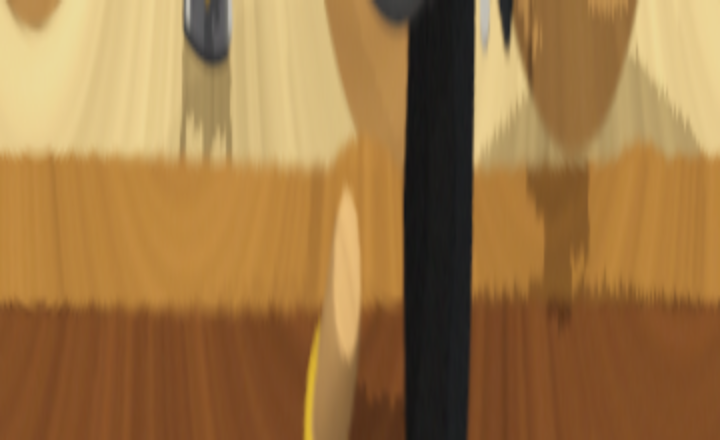

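```bash
python3 - <<'E'
from rig import env
from h import *
import pickle
s,k,im=pickle.load(open('w1.pkl','rb'))
K['wrist']=dict(f=200/np.tan(np.radians(k['vertical_fov']/2)),cx=k['cx'],cy=k['cy'],T=k['cam_to_world'])
print('post top',atz('wrist',[195.4,190.4],.106),'base',atz('wrist',[212.3,181],.060), 'jar',atz('wrist',[238,112],.048))
# circle fit faceplate etc skip; nut
print('nut',atz('wrist',[170+513/2.6,75+303/2.6],.086))
print('knobtop',atz('wrist',[170+427/2.6,75+443/2.6],.116),'base',atz('wrist',[170+422/2.6,75+402/2.6],.065))
print(delta(env.get_state(),[.528,.130,.069],np.radians(-73)))
E
```

```text
post top [0.52618451 0.12938175 0.106     ] base [0.52827119 0.1272986  0.06      ] jar [0.62154051 0.12014582 0.048     ]
nut [ 0.58360933 -0.06203987  0.086     ]
knobtop [ 0.51638132 -0.0412476   0.116     ] base [ 0.51582565 -0.04181007  0.065     ]
(array([-0.1403,  0.2009, -0.0076]), array([-0.01,  1.44,  0.01]))
```

Call:
drive_tool --deltas '[[[-0.03,0.02,0,0,1,0],[-0.07,0.05,-0.003,0,2,0],[-0.11,0.07,-0.006,0,2.4,0],[-0.139,0.08,-0.008,0,2.4,0],[-0.14,0.1,-0.008,0,2.4,0],[-0.14,0.13,-0.008,0,2.4,0],[-0.14,0.16,-0.008,0,2.4,0],[-0.14,0.185,-0.008,0,2.4,0],[-0.14,0.2,-0.008,0,2.4,0],[-0.14,0.2,-0.008,0,2.4,0]]]' --claw -0.2

```text
time: 3.9
position: [0.5269, 0.1299, 0.0681]
ee_rot: [-1.331, 1.003, -0.998]
wrist_force: [-0.5, 0.5, 0.5]
grip_width: 0.0526
```

```bash
python3 - <<'E'
from rig import env
import cv2
cv2.imwrite('pics/w2.png',env.snapshot('wrist'));im=env.snapshot('side');cv2.imwrite('pics/s2.png',cv2.resize(im[150:310,220:420],None,fx=3,fy=3))
E
```

```text
(no output)
```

View pics/w2.png

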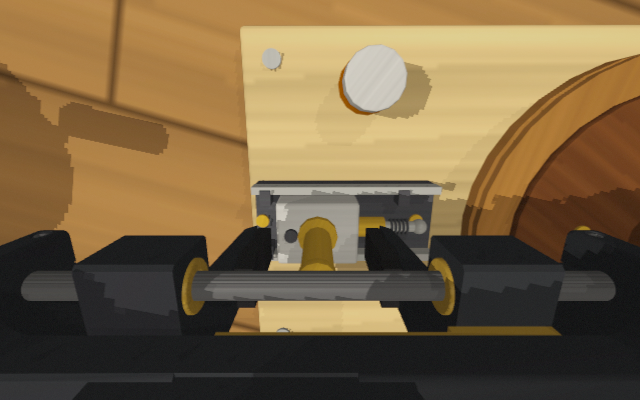

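View pics/s2.png

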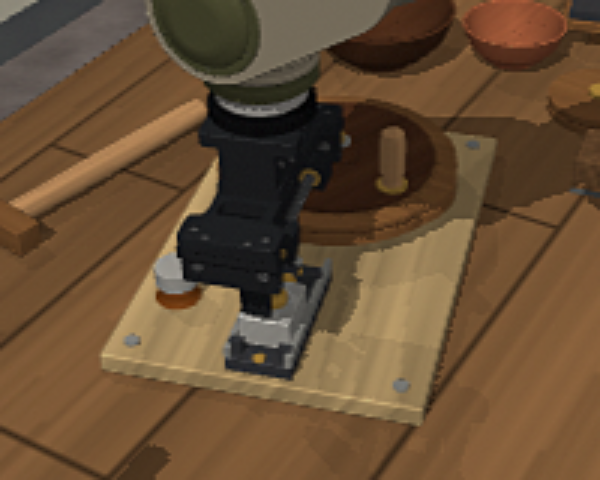

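Call:
drive_tool --deltas '[[[0,0,0,0,0,0],[0,0,0,0,0,0],[0,0,0,0,0,0],[0,0,0,0,0,0],[0,0,0,0,0,0],[0,0,0,0,0,0]]]' --claw 0.8 --grip_force 20

```text
time: 4.6
position: [0.5277, 0.1305, 0.0699]
ee_rot: [-1.329, 1.0, -1.0]
wrist_force: [-1.3, 2.4, 2.5]
grip_width: 0.0148
```

Call:
drive_tool --deltas '[[[0.002,0,0,0,0,0],[0.004,0,0,0,0,0],[0.006,0,0,0,0,0],[0.008,0,0,0,0,0],[0.01,0,0,0,0,0],[0.012,0,0,0,0,0],[0.014,0,0,0,0,0]]]'

```text
time: 5.3
position: [0.5311, 0.1188, 0.0699]
ee_rot: [-1.326, 1.002, -0.997]
wrist_force: [-3.0, 14.1, 3.3]
grip_width: 0.0154
```

Call:
drive_tool --deltas '[[[0.001,0,0,0,0,0],[0.002,0,0,0,0,0],[0.003,0,0,0,0,0],[0.004,0,0,0,0,0]]]'

```text
time: 5.7
position: [0.5322, 0.115, 0.0699]
ee_rot: [-1.326, 1.002, -0.997]
wrist_force: [-2.4, 13.5, 4.0]
grip_width: 0.0155
```

Call:
drive_tool --deltas '[[[0.001,0,0,0,0,0],[0.002,0,0,0,0,0]]]'

```text
time: 5.9
position: [0.5327, 0.1131, 0.0699]
ee_rot: [-1.326, 1.002, -0.997]
wrist_force: [-2.2, 14.3, 2.4]
grip_width: 0.0154
```

Call:
drive_tool --deltas '[[[0.001,0,0,0,0,0],[0.002,0,0,0,0,0]]]'

```text
time: 6.1
position: [0.5333, 0.1112, 0.0699]
ee_rot: [-1.326, 1.002, -0.997]
wrist_force: [-3.0, 14.3, 3.5]
grip_width: 0.0151
```

Call:
drive_tool --deltas '[[[0.001,0,0,0,0,0],[0.002,0,0,0,0,0]]]'

```text
time: 6.3
position: [0.5339, 0.1093, 0.0699]
ee_rot: [-1.326, 1.002, -0.997]
wrist_force: [-2.3, 13.7, 4.0]
grip_width: 0.015
```

Call:
drive_tool --deltas '[[[0.001,0,0,0,0,0],[0.002,0,0,0,0,0]]]'

```text
time: 6.5
position: [0.5344, 0.1073, 0.0699]
ee_rot: [-1.326, 1.002, -0.997]
wrist_force: [-2.6, 13.9, 3.3]
grip_width: 0.0156
```

Call:
drive_tool --deltas '[[[0.001,0,0,0,0,0]]]'

```text
time: 6.6
position: [0.5347, 0.1064, 0.0699]
ee_rot: [-1.326, 1.002, -0.997]
wrist_force: [-2.5, 15.6, 4.0]
grip_width: 0.0158
```

Pin contact may be starting (15.6 N).

Call:
drive_tool --deltas '[[[0.001,0,0,0,0,0]]]'

```text
time: 6.7
position: [0.5349, 0.1057, 0.0699]
ee_rot: [-1.326, 1.002, -0.997]
wrist_force: [-1.7, 17.6, 3.9]
grip_width: 0.0151
```

Call:
drive_tool --deltas '[[[0.001,0,0,0,0,0]]]'

```text
time: 6.8
position: [0.5349, 0.1055, 0.0699]
ee_rot: [-1.325, 1.003, -0.996]
wrist_force: [-3.1, 24.2, 4.6]
grip_width: 0.0156
```

Call:
drive_tool --deltas '[[[0.001,0,0,0,0,0]]]'

```text
time: 6.9
position: [0.5349, 0.1054, 0.0699]
ee_rot: [-1.324, 1.004, -0.994]
wrist_force: [-4.6, 29.5, 5.5]
grip_width: 0.015
```

Call:
drive_tool --deltas '[[[-0.001,0,0,0,0,0],[-0.0015,0,0,0,0,0],[-0.0015,0,0,0,0,0],[-0.0015,0,0,0,0,0],[-0.0015,0,0,0,0,0],[-0.0015,-0.02,0,0,0,0],[-0.0015,-0.05,0,0,0,0],[-0.0015,-0.08,0,0,0,0]]]' --claw -0.2

```text
time: 7.7
position: [0.5355, 0.1025, 0.1505]
ee_rot: [-1.33, 1.001, -1.0]
wrist_force: [0.7, 0.7, 0.2]
grip_width: 0.0531
```

```bash
python3 - <<'E'
from rig import env
from h import *
import cv2
s=env.get_state();k=env.calibration('wrist'); im=env.snapshot('wrist'); cv2.imwrite('pics/w3.png',im)
K['wrist']=dict(f=200/np.tan(np.radians(k['vertical_fov']/2)),cx=k['cx'],cy=k['cy'],T=k['cam_to_world'])
for t,z in [("axle",.092),("rim_point",.042),("knob_mid",.092),("post",.088)]:
  for r in env.pinpoint(t,'wrist')[:2]: print(t,r,atz('wrist',r['pixel'],z).round(4))
print(s['position'],delta(s,[.516,-.042,.085]))
E
```

```text
axle {'pixel': [541.6, 212.2], 'confidence': 0.57} [ 0.5817 -0.0635  0.092 ]
rim_point {'pixel': [389.0, 193.9], 'confidence': 0.61} [0.5543 0.0381 0.042 ]
post {'pixel': [316.8, 209.6], 'confidence': 0.74} [0.5348 0.103  0.088 ]
[0.53549036 0.10253111 0.15051764] (array([ 0.1335,  0.0656, -0.0587]), array([0., 0., 0.]))
```

View pics/w3.png

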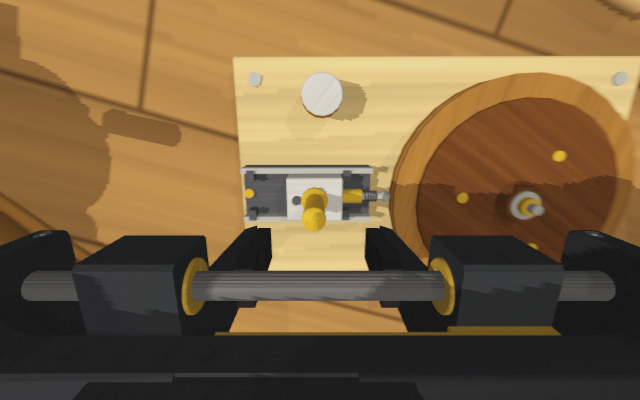

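Call:
drive_tool --deltas '[[[0.02,0,-0.01,0,0,0],[0.06,0,-0.03,0,0,0],[0.1,0,-0.05,0,0,0],[0.13,0,-0.058,0,0,0],[0.1335,0,-0.0585,0,0,0],[0.1335,0.03,-0.0585,0,0,0],[0.1335,0.055,-0.0585,0,0,0],[0.1335,0.072,-0.0585,0,0,0],[0.1335,0.072,-0.0585,0,0,0]]]'

```text
time: 8.85
position: [0.515, -0.0405, 0.075]
ee_rot: [-1.331, 1.005, -0.995]
wrist_force: [0.3, 0.2, 0.4]
grip_width: 0.0532
```

```bash
python3 - <<'E'
from rig import env
import cv2
cv2.imwrite('pics/w4.png',env.snapshot('wrist'))
E
```

```text
(no output)
```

View pics/w4.png

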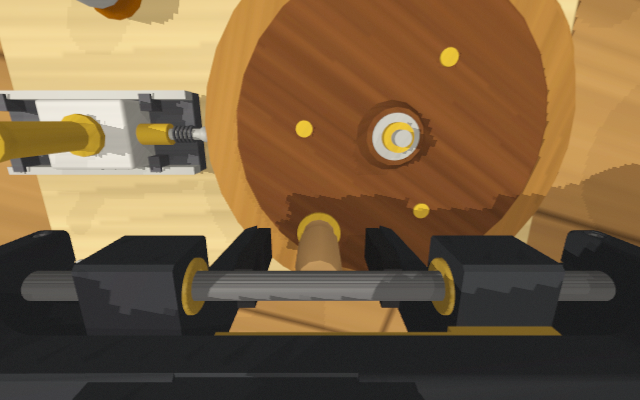

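Call:
drive_tool --deltas '[[[0,0,0,0,0,0],[0,0,0,0,0,0],[0,0,0,0,0,0],[0,0,0,0,0,0],[0,0,0,0,0,0]]]' --claw 0.8 --grip_force 25

```text
time: 9.4
position: [0.5164, -0.0416, 0.0782]
ee_rot: [-1.329, 1.0, -1.0]
wrist_force: [-1.4, 0.2, 4.2]
grip_width: 0.021
```

```bash
cat > arc.py <<'E'
import sys
from rig import env
from h import *
s=env.get_state(); c=np.array([float(sys.argv[1]),float(sys.argv[2])]); step=float(sys.argv[3]);n=int(sys.argv[4])
p=s['position'][:2]-c; a=np.arctan2(p[1],p[0]); r=np.hypot(*p); print('ang',np.degrees(a),'r',r,'z',s['position'][2],'F',s['wrist_force'].round(2))
for i in range(1,n+1):
    b=a+np.radians(step*i); print((R.from_rotvec(s['ee_rot']).inv().apply(np.r_[c+.07*np.array([np.cos(b),np.sin(b)]),s['position'][2]]-s['position'])).round(4).tolist())
E
python3 arc.py .582 -.063 -5 10; python3 -c "
from rig import env
print(env.get_state()['grip_width'])"
```

```text
ang 161.96049344695925 r 0.06900521867172155 z 0.07817752106579054 F [-1.42  0.18  4.2 ]
[-0.0055, -0.0, 0.0028]
[-0.01, 0.0, 0.0069]
[-0.0142, 0.0, 0.0113]
[-0.018, 0.0, 0.0161]
[-0.0214, 0.0, 0.0212]
[-0.0243, 0.0, 0.0266]
[-0.0267, 0.0, 0.0322]
[-0.0286, 0.0, 0.038]
[-0.03, 0.0, 0.0439]
[-0.0309, 0.0, 0.05]
0.020985485330176745
```

Call:
drive_tool --deltas '[[[-0.0025,0,0.0012,0,0,0],[-0.005,0,0.0028,0,0,0],[-0.0075,0,0.0048,0,0,0],[-0.01,0,0.0069,0,0,0]]]'

```text
time: 9.8
position: [0.5209, -0.0303, 0.0781]
ee_rot: [-1.329, 0.998, -1.001]
wrist_force: [0.5, -4.8, 5.0]
grip_width: 0.0215
```

```bash
python3 arc.py .582 -.063 -4 14
```

```text
ang 151.85887461952439 r 0.06925381801579822 z 0.07814445327184376 F [ 0.53 -4.85  4.96]
[-0.0039, -0.0, 0.003]
[-0.007, -0.0, 0.0067]
[-0.0099, -0.0, 0.0107]
[-0.0125, 0.0, 0.0149]
[-0.0147, 0.0, 0.0192]
[-0.0167, 0.0, 0.0237]
[-0.0183, 0.0, 0.0283]
[-0.0197, 0.0, 0.033]
[-0.0207, 0.0, 0.0377]
[-0.0213, 0.0, 0.0426]
[-0.0217, 0.0, 0.0475]
[-0.0216, 0.0, 0.0524]
[-0.0213, 0.0, 0.0572]
[-0.0206, 0.0, 0.0621]
```

Call:
drive_tool --deltas '[[[-0.0035,0,0.003,0,0,0],[-0.0065,0,0.0067,0,0,0],[-0.0094,0,0.0105,0,0,0],[-0.0118,0,0.0147,0,0,0],[-0.014,0,0.019,0,0,0],[-0.016,0,0.0235,0,0,0],[-0.0176,0,0.0281,0,0,0]]]'

```text
time: 10.5
position: [0.5427, -0.0053, 0.0781]
ee_rot: [-1.329, 0.999, -1.0]
wrist_force: [-1.9, -3.1, 7.2]
grip_width: 0.021
```

```bash
python3 arc.py .582 -.063 -3 14
```

```text
ang 124.21051684585271 r 0.06982322936804596 z 0.07812458481843577 F [-1.95 -3.14  7.24]
[-0.0012, -0.0, 0.0035]
[-0.0021, 0.0, 0.007]
[-0.0028, 0.0, 0.0106]
[-0.0032, 0.0, 0.0143]
[-0.0035, 0.0, 0.0179]
[-0.0036, 0.0, 0.0216]
[-0.0035, 0.0, 0.0252]
[-0.0033, 0.0, 0.0289]
[-0.0028, 0.0, 0.0325]
[-0.0021, 0.0, 0.0361]
[-0.0013, 0.0, 0.0397]
[-0.0002, 0.0, 0.0432]
[0.001, 0.0, 0.0467]
[0.0024, 0.0, 0.0501]
```

Call:
drive_tool --deltas '[[[-0.001,0,0.0035,0,0,0],[-0.0018,0,0.007,0,0,0],[-0.0025,0,0.0106,0,0,0],[-0.0029,0,0.0143,0,0,0]]]'

```text
time: 10.9
position: [0.5553, 0.0018, 0.0781]
ee_rot: [-1.329, 1.0, -0.999]
wrist_force: [-4.7, -3.1, 8.5]
grip_width: 0.0211
```

Call:
drive_tool --deltas '[[[-0.0003,0,0.0036,0,0,0]]]'

```text
time: 11.0
position: [0.5586, 0.0031, 0.0781]
ee_rot: [-1.329, 1.0, -0.999]
wrist_force: [-4.0, -2.2, 8.3]
grip_width: 0.0217
```

Call:
drive_tool --deltas '[[[-0.0001,0,0.0037,0,0,0]]]'

```text
time: 11.1
position: [0.5621, 0.0043, 0.0781]
ee_rot: [-1.329, 1.0, -0.999]
wrist_force: [-4.3, -1.1, 8.0]
grip_width: 0.0209
```

Call:
drive_tool --deltas '[[[0.0001,0,0.0037,0,0,0]]]'

```text
time: 11.2
position: [0.5656, 0.0053, 0.0781]
ee_rot: [-1.329, 1.001, -0.999]
wrist_force: [-3.4, -0.9, 9.3]
grip_width: 0.0213
```

Call:
drive_tool --deltas '[[[0.0002,0,0.0037,0,0,0]]]'

```text
time: 11.3
position: [0.5689, 0.0061, 0.0781]
ee_rot: [-1.33, 1.001, -0.998]
wrist_force: [-7.1, -2.4, 10.2]
grip_width: 0.0212
```

```bash
python3 arc.py .582 -.063 -3 12
```

```text
ang 100.71110399550301 r 0.07035091513678073 z 0.07806812271933913 F [-7.14 -2.38 10.19]
[0.0008, -0.0, 0.0036]
[0.0014, -0.0, 0.0072]
[0.0022, -0.0, 0.0108]
[0.0032, -0.0, 0.0143]
[0.0044, -0.0, 0.0178]
[0.0058, -0.0, 0.0212]
[0.0073, -0.0, 0.0245]
[0.0091, -0.0001, 0.0277]
[0.0109, -0.0001, 0.0309]
[0.013, -0.0001, 0.0339]
[0.0152, -0.0001, 0.0369]
[0.0175, -0.0001, 0.0397]
```

Call:
drive_tool --deltas '[[[0.0006,0,0.0037,0,0,0]]]'

```text
time: 11.4
position: [0.5721, 0.0067, 0.078]
ee_rot: [-1.331, 1.002, -0.997]
wrist_force: [-10.9, -1.7, 13.0]
grip_width: 0.0214
```

Call:
drive_tool --deltas '[[[0.0007,0,0.0036,0,0,0]]]'

```text
time: 11.5
position: [0.5753, 0.0071, 0.078]
ee_rot: [-1.331, 1.003, -0.996]
wrist_force: [-11.7, -1.1, 12.6]
grip_width: 0.0213
```

Call:
drive_tool --deltas '[[[0.0009,0,0.0036,0,0,0]]]'

```text
time: 11.6
position: [0.5787, 0.0074, 0.078]
ee_rot: [-1.331, 1.004, -0.996]
wrist_force: [-12.3, 0.2, 14.1]
grip_width: 0.0214
```

Call:
drive_tool --deltas '[[[0.0011,0,0.0035,0,0,0]]]'

```text
time: 11.7
position: [0.5822, 0.0075, 0.078]
ee_rot: [-1.331, 1.004, -0.995]
wrist_force: [-12.5, 1.6, 14.8]
grip_width: 0.0213
```

Call:
drive_tool --deltas '[[[0.0013,0,0.0035,0,0,0]]]'

```text
time: 11.8
position: [0.5859, 0.0075, 0.078]
ee_rot: [-1.331, 1.004, -0.995]
wrist_force: [-12.3, 2.7, 14.7]
grip_width: 0.021
```

Call:
drive_tool --deltas '[[[0.0014,0,0.0034,0,0,0]]]'

```text
time: 11.9
position: [0.5897, 0.0072, 0.078]
ee_rot: [-1.331, 1.004, -0.995]
wrist_force: [-10.8, 2.6, 12.8]
grip_width: 0.0208
```

Call:
drive_tool --deltas '[[[0.0016,0,0.0033,0,0,0]]]'

```text
time: 12.0
position: [0.5936, 0.0067, 0.0781]
ee_rot: [-1.33, 1.004, -0.995]
wrist_force: [-8.4, 4.1, 12.2]
grip_width: 0.021
```

Call:
drive_tool --deltas '[[[0.0018,0,0.0033,0,0,0]]]'

```text
time: 12.1
position: [0.5976, 0.006, 0.0781]
ee_rot: [-1.329, 1.003, -0.996]
wrist_force: [-7.7, 3.8, 11.2]
grip_width: 0.021
```

```bash
python3 arc.py .582 -.063 -3 8
```

```text
ang 77.27491902689732 r 0.07075170570780966 z 0.07809732097904959 F [-7.66  3.79 11.18]
[0.0025, -0.0, 0.0028]
[0.0045, -0.0, 0.0059]
[0.0067, -0.0, 0.0088]
[0.009, -0.0001, 0.0116]
[0.0115, -0.0001, 0.0144]
[0.0141, -0.0001, 0.0169]
[0.0168, -0.0001, 0.0194]
[0.0197, -0.0001, 0.0217]
```

Call:
drive_tool --deltas '[[[0.002,0,0.0031,0,0,0]]]'

```text
time: 12.2
position: [0.6016, 0.005, 0.0781]
ee_rot: [-1.328, 1.002, -0.996]
wrist_force: [-4.9, 5.0, 10.5]
grip_width: 0.021
```

Call:
drive_tool --deltas '[[[0.0021,0,0.003,0,0,0]]]'

```text
time: 12.3
position: [0.6055, 0.0038, 0.0782]
ee_rot: [-1.328, 1.001, -0.997]
wrist_force: [-3.2, 4.4, 7.9]
grip_width: 0.0212
```

Call:
drive_tool --deltas '[[[0.0022,0,0.003,0,0,0]]]'

```text
time: 12.4
position: [0.6094, 0.0024, 0.0782]
ee_rot: [-1.327, 1.0, -0.998]
wrist_force: [-2.9, 4.6, 7.7]
grip_width: 0.0214
```

Call:
drive_tool --deltas '[[[0.0024,0,0.0028,0,0,0]]]'

```text
time: 12.5
position: [0.6128, 0.0009, 0.0781]
ee_rot: [-1.327, 1.0, -0.998]
wrist_force: [-1.9, 4.3, 6.7]
grip_width: 0.0213
```

Call:
drive_tool --deltas '[[[0.0025,0,0.0027,0,0,0]]]'

```text
time: 12.6
position: [0.6161, -0.0007, 0.0782]
ee_rot: [-1.327, 1.0, -0.998]
wrist_force: [-1.5, 4.8, 7.9]
grip_width: 0.0213
```

Call:
drive_tool --deltas '[[[0.0026,0,0.0026,0,0,0]]]'

```text
time: 12.7
position: [0.6194, -0.0026, 0.0782]
ee_rot: [-1.327, 1.0, -0.998]
wrist_force: [-2.2, 5.2, 7.2]
grip_width: 0.0211
```

Call:
drive_tool --deltas '[[[0.0028,0,0.0025,0,0,0]]]'

```text
time: 12.8
position: [0.6226, -0.0046, 0.0782]
ee_rot: [-1.327, 1.0, -0.998]
wrist_force: [-1.8, 4.2, 6.8]
grip_width: 0.0211
```

Call:
drive_tool --deltas '[[[0.0029,0,0.0023,0,0,0]]]'

```text
time: 12.9
position: [0.6256, -0.0068, 0.0781]
ee_rot: [-1.327, 1.0, -0.998]
wrist_force: [-1.6, 4.0, 8.1]
grip_width: 0.0211
```

```bash
python3 arc.py .582 -.063 3 14; python3 - <<'E'
from rig import env
import cv2
cv2.imwrite('pics/w5.png',env.snapshot('wrist'))
cv2.imwrite('pics/t5.png',env.snapshot('top')[140:280,220:400].repeat(4,0).repeat(4,1))
E
```

```text
ang 52.19453779780034 r 0.07112015078252595 z 0.07812321632520579 F [-1.58  3.99  8.07]
[-0.0022, 0.0, -0.0031]
[-0.005, 0.0, -0.0055]
[-0.0077, 0.0, -0.008]
[-0.0102, 0.0, -0.0107]
[-0.0126, 0.0, -0.0135]
[-0.0148, 0.0, -0.0164]
[-0.0169, 0.0, -0.0194]
[-0.0188, 0.0, -0.0226]
[-0.0205, 0.0, -0.0258]
[-0.0221, 0.0, -0.0291]
[-0.0235, 0.0, -0.0325]
[-0.0247, 0.0, -0.0359]
[-0.0258, 0.0, -0.0394]
[-0.0266, 0.0, -0.043]
```

View pics/w5.png

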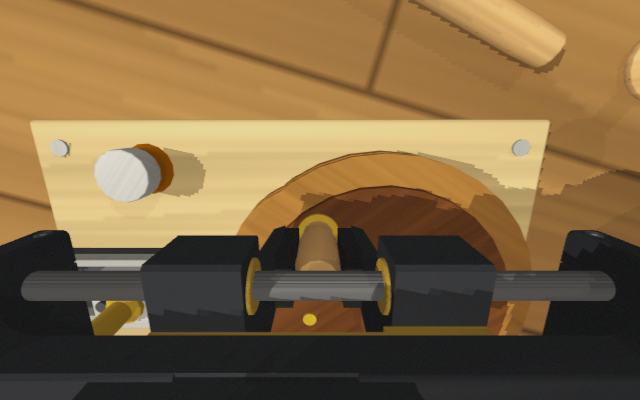

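Call:
drive_tool --deltas '[[[-0.0024,0,-0.0027,0,0,0],[-0.005,0,-0.0053,0,0,0],[-0.0076,0,-0.0079,0,0,0]]]'

```text
time: 13.3
position: [0.6175, -0.0017, 0.0783]
ee_rot: [-1.324, 0.997, -1.001]
wrist_force: [7.6, 5.4, 2.9]
grip_width: 0.0213
```

Call:
drive_tool --deltas '[[[-0.0025,0,-0.0027,0,0,0]]]'

```text
time: 13.4
position: [0.6141, 0.0001, 0.0782]
ee_rot: [-1.324, 0.997, -1.001]
wrist_force: [7.1, 7.3, 3.0]
grip_width: 0.0213
```

Call:
drive_tool --deltas '[[[-0.0024,0,-0.0028,0,0,0]]]'

```text
time: 13.5
position: [0.6106, 0.0017, 0.0782]
ee_rot: [-1.324, 0.997, -1.001]
wrist_force: [7.1, 6.5, 2.9]
grip_width: 0.0212
```

Call:
drive_tool --deltas '[[[-0.0022,0,-0.0029,0,0,0]]]'

```text
time: 13.6
position: [0.6074, 0.003, 0.0783]
ee_rot: [-1.324, 0.997, -1.001]
wrist_force: [9.7, 6.3, 0.8]
grip_width: 0.021
```

Call:
drive_tool --deltas '[[[-0.0021,0,-0.003,0,0,0]]]'

```text
time: 13.7
position: [0.6044, 0.004, 0.0783]
ee_rot: [-1.323, 0.996, -1.002]
wrist_force: [11.1, 6.1, 0.5]
grip_width: 0.0213
```

Call:
drive_tool --deltas '[[[-0.0019,0,-0.0031,0,0,0]]]'

```text
time: 13.8
position: [0.6013, 0.0049, 0.0783]
ee_rot: [-1.323, 0.995, -1.003]
wrist_force: [13.6, 6.2, -0.4]
grip_width: 0.0212
```

Call:
drive_tool --deltas '[[[-0.0018,0,-0.0032,0,0,0]]]'

```text
time: 13.9
position: [0.5979, 0.0057, 0.0783]
ee_rot: [-1.322, 0.995, -1.003]
wrist_force: [13.5, 6.8, -1.6]
grip_width: 0.0212
```

Call:
drive_tool --deltas '[[[-0.0016,0,-0.0033,0,0,0]]]'

```text
time: 14.0
position: [0.5944, 0.0064, 0.0783]
ee_rot: [-1.322, 0.995, -1.003]
wrist_force: [13.0, 7.3, -1.1]
grip_width: 0.0212
```

Call:
drive_tool --deltas '[[[-0.0014,0,-0.0034,0,0,0]]]'

```text
time: 14.1
position: [0.5907, 0.0069, 0.0783]
ee_rot: [-1.322, 0.995, -1.003]
wrist_force: [13.3, 7.9, -0.2]
grip_width: 0.0209
```

Call:
drive_tool --deltas '[[[-0.0012,0,-0.0034,0,0,0]]]'

```text
time: 14.2
position: [0.5869, 0.0072, 0.0783]
ee_rot: [-1.322, 0.995, -1.002]
wrist_force: [11.9, 8.7, 0.7]
grip_width: 0.0212
```

Call:
drive_tool --deltas '[[[-0.001,0,-0.0035,0,0,0]]]'

```text
time: 14.3
position: [0.5829, 0.0073, 0.0783]
ee_rot: [-1.323, 0.996, -1.002]
wrist_force: [9.6, 9.6, 1.4]
grip_width: 0.021
```

Call:
drive_tool --deltas '[[[-0.0008,0,-0.0036,0,0,0]]]'

```text
time: 14.4
position: [0.5788, 0.0072, 0.0782]
ee_rot: [-1.323, 0.997, -1.001]
wrist_force: [7.3, 9.3, 2.9]
grip_width: 0.0214
```

```bash
python3 arc.py .582 -.063 3 8
```

```text
ang 92.60022557306168 r 0.0702710544355076 z 0.07823573792841515 F [7.27 9.31 2.86]
[-0.0005, -0.0, -0.0036]
[-0.0011, -0.0, -0.0073]
[-0.0015, -0.0001, -0.0109]
[-0.0016, -0.0001, -0.0146]
[-0.0016, -0.0001, -0.0182]
[-0.0015, -0.0001, -0.0219]
[-0.0011, -0.0002, -0.0255]
[-0.0005, -0.0002, -0.0292]
```

Call:
drive_tool --deltas '[[[-0.001,0,-0.0037,0,0,0]]]'

```text
time: 14.5
position: [0.5745, 0.0069, 0.0782]
ee_rot: [-1.324, 0.997, -1.0]
wrist_force: [5.2, 5.5, 5.4]
grip_width: 0.0214
```

Call:
drive_tool --deltas '[[[-0.0005,0,-0.0037,0,0,0]]]'

```text
time: 14.6
position: [0.5703, 0.0062, 0.0782]
ee_rot: [-1.325, 0.998, -1.0]
wrist_force: [2.5, 5.9, 5.8]
grip_width: 0.0212
```

Call:
drive_tool --deltas '[[[-0.0003,0,-0.0037,0,0,0]]]'

```text
time: 14.7
position: [0.5663, 0.0054, 0.0782]
ee_rot: [-1.326, 0.999, -0.999]
wrist_force: [1.9, 5.5, 6.4]
grip_width: 0.0212
```

Call:
drive_tool --deltas '[[[-0.0001,0,-0.0037,0,0,0]]]'

```text
time: 14.8
position: [0.5627, 0.0044, 0.0782]
ee_rot: [-1.326, 0.999, -0.999]
wrist_force: [1.6, 4.5, 6.2]
grip_width: 0.021
```

Call:
drive_tool --deltas '[[[0,0,-0.0037,0,0,0]]]'

```text
time: 14.9
position: [0.5591, 0.0032, 0.0782]
ee_rot: [-1.326, 0.999, -1.0]
wrist_force: [2.3, 4.2, 6.2]
grip_width: 0.0212
```

```bash
cat > fit.py <<'E'
import numpy as np
from scipy.optimize import least_squares, minimize
F=np.array([[.5209,-.0303,.5,-4.8],[.5427,-.0053,-1.9,-3.1],[.5553,.0018,-4.7,-3.1],[.5586,.0031,-4,-2.2],[.5621,.0043,-4.3,-1.1],[.5656,.0053,-3.4,-.9],[.5689,.0061,-7.1,-2.4],[.5721,.0067,-10.9,-1.7],[.5753,.0071,-11.7,-1.1],[.5787,.0074,-12.3,.2],[.5822,.0075,-12.5,1.6],[.5859,.0075,-12.3,2.7],[.5897,.0072,-10.8,2.6],[.5936,.0067,-8.4,4.1],[.5976,.006,-7.7,3.8],[.6016,.005,-4.9,5],[.6055,.0038,-3.2,4.4],[.6094,.0024,-2.9,4.6],[.6128,.0009,-1.9,4.3],[.6161,-.0007,-1.5,4.8],[.6194,-.0026,-2.2,5.2],[.6226,-.0046,-1.8,4.2],[.6256,-.0068,-1.6,4]])
B=np.array([[.6175,-.0017,7.6,5.4],[.6141,.0001,7.1,7.3],[.6106,.0017,7.1,6.5],[.6074,.003,9.7,6.3],[.6044,.004,11.1,6.1],[.6013,.0049,13.6,6.2],[.5979,.0057,13.5,6.8],[.5944,.0064,13,7.3],[.5907,.0069,13.3,7.9],[.5869,.0072,11.9,8.7],[.5829,.0073,9.6,9.6],[.5788,.0072,7.3,9.3]])
import sys,json
if len(sys.argv)>1: B=np.vstack([B,np.array(json.loads(sys.argv[1]))])
A=np.vstack([F,B])[:,:2]
q=least_squares(lambda p:np.hypot(A[:,0]-p[0],A[:,1]-p[1])-p[2],[.582,-.063,.07]).x
print('circle',q)
q2=least_squares(lambda p:np.hypot(A[:,0]-p[0],A[:,1]-p[1])-.07,[.582,-.063]).x; print('r70',q2); c=q[:2]
def tan(D):
    th=np.arctan2(D[:,1]-c[1],D[:,0]-c[0]); ft=-(D[:,2]*-np.sin(th)+D[:,3]*np.cos(th)); return np.degrees(th),ft
a,f=tan(F);b,g=tan(B)
for i in zip(a.round(1),f.round(1)): print('F',*i)
for i in zip(b.round(1),g.round(1)): print('B',*i)
# model: N = 3+7h, h=.5(1+cos(pi d/17)); ft: s*(c0+mu*N)+k*N*h'(d) + bias   (ccw-positive resist)
def mod(p,th,s):
    d=th-p[0]; h=np.where(abs(d)<17,.5*(1+np.cos(np.pi*d/17)),0); hp=np.where(abs(d)<17,-.5*np.sin(np.pi*d/17),0)
    return s*(p[1]+p[2]*h)+p[3]*(3+7*h)*hp+p[4]+p[5]*(th-85)/20
def res(p): return np.r_[mod(p,a,1)-f, mod(p,b,-1)-g]
r=least_squares(res,[84,3,3,-.5,0,0]); print(r.x,np.sqrt(r.cost*2/len(r.fun)))
J=np.linalg.inv(r.jac.T@r.jac); print('sd crest',np.sqrt(J[0,0])*np.sqrt(r.cost*2/len(r.fun)))
E
python3 fit.py; python3 arc.py .582 -.063 -3 9
```

```text
circle [ 0.58304543 -0.06273986  0.07019013]
r70 [ 0.58303408 -0.06253656]
F 152.4 -4.0
F 125.1 -3.3
F 113.3 -5.5
F 110.4 -4.5
F 107.4 -4.4
F 104.4 -3.5
F 101.6 -7.4
F 99.0 -11.0
F 96.3 -11.7
F 93.5 -12.3
F 90.7 -12.5
F 87.7 -12.4
F 84.6 -11.0
F 81.4 -8.9
F 78.0 -8.3
F 74.7 -6.0
F 71.4 -4.4
F 68.0 -4.4
F 64.9 -3.5
F 62.0 -3.6
F 58.8 -4.6
F 55.8 -3.9
F 52.7 -3.7
B 60.6 4.0
B 63.7 3.1
B 66.8 4.0
B 69.7 6.9
B 72.3 8.7
B 74.9 11.5
B 77.8 11.8
B 80.7 11.6
B 83.7 12.4
B 86.8 11.4
B 90.1 9.6
B 93.5 7.9
[86.32706573 -4.99811967 -7.45737663  0.7018297   0.12515693 -0.098926  ] 1.4547797931313975
sd crest 0.5191491665030507
ang 109.05154856532954 r 0.07005135903994969 z 0.07816598907384181 F [2.29 4.19 6.24]
[-0.0, 0.0, 0.0037]
[0.0001, 0.0, 0.0073]
[0.0003, 0.0, 0.011]
[0.0008, 0.0, 0.0146]
[0.0015, 0.0, 0.0182]
[0.0024, 0.0, 0.0218]
[0.0034, 0.0001, 0.0253]
[0.0046, 0.0001, 0.0287]
[0.006, 0.0001, 0.0321]
```

```bash
cat >> fit.py <<'E'
o=np.argsort(a);
def mir(cc):
    t=2*cc-b; return np.mean((np.interp(t,a[o],-f[o])-g)**2)
cs=np.arange(80,92,.25); m=[mir(x) for x in cs]; i=np.argmin(m); print('mirror',cs[i],m[i]); print(dict(zip(cs[::2],np.round(m[::2],2))))
print('centroids', np.sum(a*np.clip(-f-4.5,0,None))/np.sum(np.clip(-f-4.5,0,None)), np.sum(b*np.clip(g-4.5,0,None))/np.sum(np.clip(g-4.5,0,None)))
print('B tail',b[-6:].round(1),g[-6:].round(1))
E
python3 fit.py "[[0.5745,0.0069,5.2,5.5],[0.5703,0.0062,2.5,5.9],[0.5663,0.0054,1.9,5.5],[0.5627,0.0044,1.6,4.5],[0.5591,0.0032,2.3,4.2]]" | grep -v '^[FB] '; python3 fit.py "[[0.5745,0.0069,5.2,5.5],[0.5703,0.0062,2.5,5.9],[0.5663,0.0054,1.9,5.5],[0.5627,0.0044,1.6,4.5],[0.5591,0.0032,2.3,4.2]]" | tail -1
```

```text
circle [ 0.58305977 -0.06276953  0.07021195]
r70 [ 0.58305034 -0.06254458]
[ 8.62790870e+01 -4.66222267e+00 -7.89522705e+00  6.88277019e-01
 -7.50594640e-02 -2.78672765e-01] 1.42638512674949
sd crest 0.4863881452078571
mirror 86.0 0.530987046533677
{np.float64(80.0): np.float64(21.1), np.float64(80.5): np.float64(18.71), np.float64(81.0): np.float64(16.56), np.float64(81.5): np.float64(14.31), np.float64(82.0): np.float64(11.73), np.float64(82.5): np.float64(9.74), np.float64(83.0): np.float64(7.81), np.float64(83.5): np.float64(5.52), np.float64(84.0): np.float64(3.89), np.float64(84.5): np.float64(2.54), np.float64(85.0): np.float64(1.33), np.float64(85.5): np.float64(0.77), np.float64(86.0): np.float64(0.53), np.float64(86.5): np.float64(0.84), np.float64(87.0): np.float64(1.8), np.float64(87.5): np.float64(2.8), np.float64(88.0): np.float64(4.32), np.float64(88.5): np.float64(6.2), np.float64(89.0): np.float64(8.02), np.float64(89.5): np.float64(10.37), np.float64(90.0): np.float64(12.26), np.float64(90.5): np.float64(14.26), np.float64(91.0): np.float64(16.69), np.float64(91.5): np.float64(18.44)}
centroids 90.57612461282055 81.75143244496344
B tail [ 93.5  97.  100.5 103.8 106.9 110. ] [7.9 5.8 3.5 3.2 2.8 3.6]
```

```bash
sed -i 's/\.07\*np/.0702*np/' arc.py; python3 arc.py .58305 -.0627 -3 8
```

```text
ang 109.94258414572145 r 0.07011901003429374 z 0.07816598907384181 F [2.29 4.19 6.24]
[-0.0002, 0.0, 0.0037]
[-0.0002, 0.0, 0.0073]
[0.0, 0.0, 0.011]
[0.0005, 0.0, 0.0147]
[0.0011, 0.0, 0.0183]
[0.0019, 0.0, 0.0219]
[0.0029, 0.0001, 0.0254]
[0.0041, 0.0001, 0.0289]
```

Call:
drive_tool --deltas '[[[-0.0002,0,0.0037,0,0,0],[-0.0002,0,0.0073,0,0,0],[0,0,0.011,0,0,0],[0.0005,0,0.0147,0,0,0],[0.0011,0,0.0183,0,0,0],[0.0019,0,0.0219,0,0,0],[0.0029,0,0.0254,0,0,0],[0.0039,0,0.0285,0,0,0],[0.0039,0,0.0285,0,0,0]]]'

```text
time: 15.8
position: [0.5863, 0.0074, 0.0781]
ee_rot: [-1.329, 1.002, -0.997]
wrist_force: [-3.4, 4.2, 8.8]
grip_width: 0.0211
```

```bash
python3 arc.py .58305 -.0627 -1 4
```

```text
ang 87.31491889200572 r 0.0701748917925188 z 0.07810461159053991 F [-3.36  4.17  8.81]
[0.0004, -0.0, 0.0012]
[0.0008, -0.0, 0.0023]
[0.0013, -0.0, 0.0035]
[0.0017, -0.0, 0.0046]
```

Call:
drive_tool --deltas '[[[0.0003,0,0.0008,0,0,0],[0.0005,0,0.0015,0,0,0],[0.0006,0,0.0019,0,0,0],[0.0006,0,0.0019,0,0,0]]]'

```text
time: 16.2
position: [0.5873, 0.0074, 0.078]
ee_rot: [-1.33, 1.004, -0.996]
wrist_force: [-10.1, 3.5, 12.1]
grip_width: 0.0213
```

```bash
python3 arc.py .58305 -.0627 -1 1
```

```text
ang 86.56215655367396 r 0.07019581365220444 z 0.07802082440676168 F [-10.1    3.51  12.09]
[0.0004, -0.0, 0.0012]
```

Call:
drive_tool --deltas '[[[0.0002,0,0.0005,0,0,0],[0.0002,0,0.0009,0,0,0],[0.0002,0,0.0009,0,0,0]]]'

```text
time: 16.5
position: [0.5877, 0.0074, 0.078]
ee_rot: [-1.331, 1.004, -0.995]
wrist_force: [-12.2, 2.9, 13.3]
grip_width: 0.0212
```

```bash
python3 arc.py .58305 -.0627 -1 1
```

```text
ang 86.17619516618124 r 0.07023324198685037 z 0.0780257409252339 F [-12.22   2.87  13.31]
[0.0005, -0.0, 0.0011]
```

Call:
drive_tool --deltas '[[[-0.0002,0,-0.0008,0,0,0],[-0.0003,0,-0.0015,0,0,0],[-0.0003,0,-0.0015,0,0,0]]]'

```text
time: 16.8
position: [0.5875, 0.0073, 0.0781]
ee_rot: [-1.329, 1.002, -0.997]
wrist_force: [-6.1, 3.1, 10.4]
grip_width: 0.0213
```

```bash
python3 arc.py .58305 -.0627 -1 1
```

```text
ang 86.36469166582951 r 0.07016956368817387 z 0.07810339996541854 F [-6.08  3.07 10.42]
[0.0004, -0.0, 0.0012]
```

Call:
drive_tool --deltas '[[[0.0003,0,0.0012,0,0,0],[0.0004,0,0.002,0,0,0],[0.0005,0,0.0023,0,0,0],[0.0005,0,0.0023,0,0,0],[0.0002,0,0.001,0,0,0],[0,0,-0.0005,0,0,0],[0,0,-0.001,0,0,0],[0,0,-0.001,0,0,0]]]'

```text
time: 17.6
position: [0.588, 0.0072, 0.0782]
ee_rot: [-1.326, 0.999, -0.999]
wrist_force: [1.7, 6.2, 4.9]
grip_width: 0.0215
```

```bash
python3 arc.py .58305 -.0627 -1 1
```

```text
ang 85.94714871952975 r 0.07009138629179756 z 0.07817847352641202 F [1.67 6.15 4.91]
[0.0003, 0.0, 0.0012]
```

Call:
drive_tool --deltas '[[[0,0,0,0,0,0],[0,0,0,0,0,0],[0,0,0,0,0,0],[0,0,0,0,0,0],[0,-0.01,0,0,0,0],[0,-0.04,0,0,0,0],[0,-0.08,0,0,0,0],[0,-0.12,0,0,0,0],[0,-0.16,0,0,0,0],[-0.02,-0.19,-0.03,0,0,0],[-0.03,-0.2,-0.05,0,0,0],[-0.03,-0.2,-0.05,0,0,0]]]' --claw -0.2

```text
time: 18.8
position: [0.5298, 0.0211, 0.2809]
ee_rot: [-1.327, 0.996, -1.002]
wrist_force: [0.1, 0.2, -0.3]
grip_width: 0.0529
```

```bash
python3 - <<'E'
from rig import env
from h import *
import cv2,pickle
s=env.get_state();k=env.calibration('wrist'); im=env.snapshot('wrist'); cv2.imwrite('pics/w6.png',im)
pickle.dump((s,k,im),open('w6.pkl','wb'))
K['wrist']=dict(f=200/np.tan(np.radians(k['vertical_fov']/2)),cx=k['cx'],cy=k['cy'],T=k['cam_to_world'])
for t,z in [("axle",.092),("knob_mid",.092),("post",.088)]:
  for r in env.pinpoint(t,'wrist')[:1]: print(t,r,atz('wrist',r['pixel'],z).round(4))
print(s['position'],s['wrist_force'])
c=np.array([.583,-.0627]); 
th=np.radians(np.arange(0,360,1.)); r=np.arange(.07,.125,.0005)
P=np.array([[proj('wrist',[c[0]+q*np.cos(t),c[1]+q*np.sin(t),.056]) for q in r] for t in th],np.float32)
u=cv2.remap(im,P[...,0],P[...,1],cv2.INTER_LINEAR)
cv2.imwrite('pics/polar6.png',cv2.resize(u.transpose(1,0,2)[::-1],None,fx=2,fy=4))
E
```

```text
axle {'pixel': [400.2, 154.7], 'confidence': 0.56} [ 0.5848 -0.0661  0.092 ]
knob_mid {'pixel': [343.9, 136.6], 'confidence': 0.84} [0.5864 0.0049 0.092 ]
post {'pixel': [252.4, 159.9], 'confidence': 0.77} [0.5292 0.1028 0.088 ]
[0.52980823 0.02112608 0.28086161] [ 0.10888797  0.17098991 -0.2645438 ]
```

View pics/w6.png

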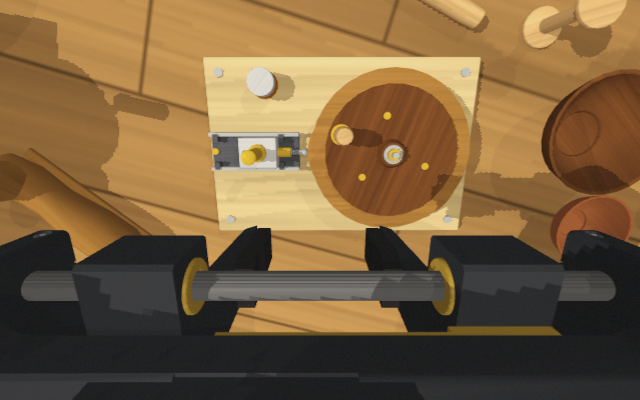

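View pics/polar6.png

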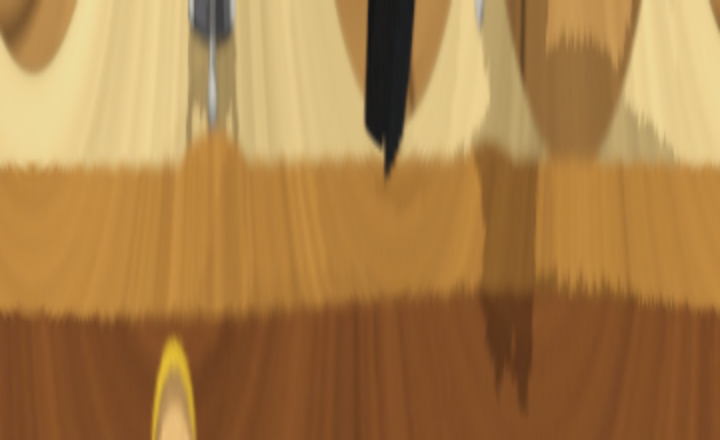

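```bash
python3 -c "
from rig import env
env.job_done(); print(env.get_state()['time'])"
```

```text
the job is handed in; nothing more can be done
the job is handed in; nothing more can be done
```

The feeler is fully home with its pin on the rim, and the wheel stands with its highest spot at the pin. I handed the job in at about 19 s.

- **Feeler:** I pushed the block about 25 mm against roughly 14 N of friction. It then stopped dead while the force rose to about 30 N, so I took that as its stop, and I let go there.
- **Highest spot:** Forces and positions from one pass over the swelling each way put the crest at a knob angle of about 86°, measured from world x. Two fits gave 86.0° and 86.3°. I left the knob at about 86°, eased off the side load, opened the gripper and lifted clear.
- **Last check:** A wrist picture after letting go shows the large swelling at about 106.5–107° and the pin at about 106°. The lesser swelling is well away, at about 245°. In that picture nothing near the wheel looked disturbed, and the wrist force was near zero.
- **What did not match:** The sideways force at the knob peaked at about 12 N over the crest and about 4 N on the round rim. Your figures were about 5 N and 2 N. I did not feel the lesser swelling: only the pictures and the one large force rise tell the two apart.

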